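Discharge the rod and hold the detector shutter half open

TASK

Take the discharge rod by its square handle out of its stand and earth it: touch its steel tip to the cap of the tall post for a moment, then to the cap of the short post. Then put the tip into the open cup on the detector's sprung shutter, slide the shutter to half its travel (never fully open, and never with the fingers themselves) and stay there: the program finishes with the rod in the gripper, holding the shutter half open against its spring. Leave the three loose rock samples where they lie.

Things in the scene. Friction and masses are not known exactly. Their poses are not given: they have to be found in the camera images.
- rod: Discharge rod, upright, tip down, about 80 g. Origin at the lowest point of its rounded tip, z up along the rod. Upward from the tip: steel shaft 8 mm thick to 45 mm; round black flange 32 mm across, 45 to 50 mm; square black handle 22 x 22 mm (sides along its x, y), 50 to 100 mm; steel button to 104 mm. In the stand its tip is 5 mm above the worktop; it lifts straight out.
- rod_grip (a point): Centre of the rod's square handle, 75 mm above its tip, axes as the rod's.
- stand: Square grey block 64 x 64 x 50 mm high on a thin black foot mat, fixed to the worktop, with one upright hole 12 mm in diameter in which the rod stands. Origin at the centre of its underside.
- tall_post: Aluminium earth post on a round foot 48 mm across, fixed to the worktop, with a flat round steel cap 22 mm across on top that gives way up to 5 mm downward on a spring (1 N to start, 3.5 N fully down). Origin at the centre of its underside. Overall height 75 mm.
- tall_post_top (a point): Centre of the upper face of the tall post's cap (75 mm above the worktop when not pressed).
- short_post: Aluminium earth post on a round foot 48 mm across, fixed to the worktop, with a flat round steel cap 22 mm across on top that gives way up to 5 mm downward on a spring (1 N to start, 3.5 N fully down). Origin at the centre of its underside. Overall height 40 mm.
- short_post_top (a point): Centre of the upper face of the short post's cap (40 mm above the worktop when not pressed).
- detector: Detector head: low grey box 110 mm (its x) x 200 mm (its y) x 50 mm high, fixed to the worktop. Origin at the centre of its underside. On top two rails along its y and, between them, a dark 60 mm square window under the shutter; a raised end block (to 64 mm) at its +y end. The -x rail has three black cross lines: shut, half (middle, longest), fully open.
- cup (a point): Centre of the mouth of the square steel cup on the shutter, 73 mm above the worktop; axes as the detector's; it moves with the shutter. Open on top, 24 x 24 mm inside, walls 4 mm, 18 mm deep to the plate (55 mm above the worktop). Shut, it lies 36 mm to the -y side of the detector's origin. A pointer by the -x rail is level with its centre.
- shutter (a joint): Travel of the steel shutter plate (70 x 72 mm) along the detector's +y, in m: 0 shut (where the spring keeps it), 0.03 half, 0.06 fully open. The spring pushes back with 2 N shut, 4 N at half, 6 N fully open; let go, it slides shut.
- gypsum: Loose white rock sample, 52 x 66 x 41 mm, on the worktop nearer the robot than the detector. Origin at the centre of its underside.
- hematite: Loose dark red-brown rock sample, 59 x 75 x 48 mm, on the worktop nearer the robot than the detector. Origin at the centre of its underside.
- shale: Loose grey rock sample, 64 x 75 x 41 mm, on the worktop nearer the robot than the stand. Origin at the centre of its underside.
Things that resemble listed ones, but are neither listed nor needed, are in the scene too. Of the things shaped like the rod, the black one is meant.

How it is judged:
By the outcome, as a careful person would: the job done as asked, in the order asked, and still so for the second after the job is handed in, while the arm keeps its last pose, push and grip.
It also fails if it takes over 48 s, if anything falls off the work surface, if the arm or the gripper's body presses on something with over 40 N, if the wrist force passes 120 N, or if a joint passes its speed limit or range.

ROBOT

A 6-joint arm with a two-finger parallel gripper is mounted at the origin on a cart in front of the work surface, level with it; the furniture and walls round the work are solid. World frame = base frame: x ahead of the robot, y to its left, z up, the work surface at z = 0. Lengths are in mm, angles in rad, forces in N, time in s.
With the tool pointing down it reaches from about 350 to 775 mm from the base axis. Payload 7.3 kg.
Tool frame: the origin (TCP) lies between the finger pads; the fingertips stand 25 mm ahead of it and the grasp point (between the pads) lies 6 mm ahead of it; z points along the fingers, y is the line along which they close (so a half turn about z gives the same grasp; the last joint's range is limited). The gripper opens to 92 mm and grips with 3 to 60 N. Pads are 19 mm wide; open, the fingers measure 130 mm over their backs; the gripper's body (75 mm by 190 mm) begins 47 mm behind the grasp point.
Start: joints at [-1.377, 0.342, 1.524, -0, 1.275, -0.146], TCP at [175.004, -494.991, 251.741] pointing down, gripper open.
Joint ranges: [-2.53, 2.53], [-0.77, 2.02], [0.04, 2.7], [-1, 4.14], [0.28, 2.66], [-3.11, 3.11]. Speed limits (rad/s): [2.57, 2.57, 3.14, 3.14, 3.14, 3.14].

INTERFACE

Orientations are given as [roll, pitch, yaw] about the fixed x, y, z axes, in that order (R = Rz(yaw) Ry(pitch) Rx(roll)).
In Python, from plant import bot gives the robot as it stands.
- The arm moves only by the tool play_rows, never from a script. Its argument "commands" is a list of rows, each an object of numbers: "x", "y", "z": the shift along the tool's x, y, z in m; "twist": the turn about the tool's z in degrees. In form: [{"x": .., "y": .., "z": .., "twist": ..}, ...]. A call has exactly 8 rows; each row is the pose to reach, as a shift and turn from the pose commanded when the call began, along the tool's axes at that moment; what a row does not reach only later rows make up. A row lasts 1/10 s, in which the tool goes at most 50 mm and 8.59 degrees, less where a joint would pass 70% of its speed; a pose out of reach is approached as far as the arm can. A call with a gripper value outside its range is refused whole. "jaw" is the closure, from 0 (fully open) to 1 (shut), set as the call begins (left out, the last holds). The fingers move at their own pace and stop on an object; the grip force is fixed at half the most. Time passes only in rows, so rows that repeat a pose let the fingers close, or fill a call up. It gives the time, the measured TCP pose, the force, the opening and the grip force at its end, in the units of the state.
- bot.get_obs(): the state, without advancing time (a new reading comes with each control period).
- bot.capture(name): name is "scene" or "top"; returns a dict with "pixels" (400x640x3 uint8, red, green, blue), "fx", "fy", "cx", "cy" (pixels), "eye" and "rotation" of the camera in the world. Camera axes: x right, y down, z forward; pixel columns grow to the right and rows downward; lengths in mm; the calibration is good to about 2 mm. A picture is of the moment at which its call begins. There is no depth.
- bot.close_job(): hands the job in; it is judged then, once.
The state is a dict: "time": time; "joint_positions": joint angles; "dq": joint speeds; "tau": joint torques, N m; "tool_pos": TCP position; "tcp_rot": TCP orientation; "contact_force": force on the tool from outside, world axes, zero at the start; "moment": the same for the moment, N m; "grip_width": finger opening in mm; "finger_force": force on a finger pad.
Only numpy, scipy, OpenCV 4.12 (cv2) and the standard library are available. Lean on these libraries where they do the work, as an engineer would, in place of code of your own. Each camera call takes 0.05 s, during which the arm holds its last target. There are 200 camera calls.

## Working session

There is one attempt and no reset: what is moved stays moved. The work goes in short steps, Python scripts to look and compute and a tool call to move; the robot and the scene stay as the last step left them, time stands still between calls to the robot, and variables do not carry over. Pictures are saved under pics/ and viewed, at most 10 in all, crops included, and the job is handed in when it is done.

Besides the shell and the picture viewer there is one more tool, called after "Emit:" as name([rows], argument=value, ...), one row to a line, values as JSON. play_rows: Moves the arm, as the interface text tells. Its arguments: {"type":"object","properties":{"commands":{"type":"array"},"jaw":{"type":"number"}},"required":["commands"]}

```bash
mkdir -p pics; ls
cat > h.py <<'E'
import numpy as np, cv2
from plant import bot
def cap(n,f):
    c=bot.capture(n); cv2.imwrite(f,c["pixels"][:,:,::-1]); return c
def ray(c,u,v):
    d=np.array(c["rotation"]).reshape(3,3)@np.array([(u-c["cx"])/c["fx"],(v-c["cy"])/c["fy"],1.]); return np.array(c["eye"]),d/np.linalg.norm(d)
def onz(c,u,v,z):
    e,d=ray(c,u,v); return (e+d*(z-e[2])/d[2]).round(1)
def proj(c,p):
    q=np.array(c["rotation"]).reshape(3,3).T@(np.array(p,float)-np.array(c["eye"])); return (c["fx"]*q[0]/q[2]+c["cx"],c["fy"]*q[1]/q[2]+c["cy"])
E
python3 - <<'E'
from h import *
import pickle
a=cap("top","pics/top0.png"); b=cap("scene","pics/scene0.png")
pickle.dump((a,b),open("c0.pkl","wb"))
for c in(a,b): print(c["eye"],np.round(c["rotation"],3).tolist(),c["fx"],c["cx"],c["cy"])
o=bot.get_obs(); print(o["tool_pos"],o["tcp_rot"],o["time"],o["contact_force"])
E
```

```text
pics
[ 120.59298933   53.99831521 1482.82707148] [-2.946, -0.008, -1.544] 471.94190795869787 326.96840601952323 201.73946635139018
[-476.00320751 -419.77159594  723.17718587] [-2.138, 0.011, -1.07] 440.5916496013304 313.7503578200246 201.51324186351968
[ 174.9296753  -494.66817914  251.11805972] [-3.14025496e+00 -1.98670564e-04  3.39796940e-01] 0.1 [0.07671625 0.55465983 0.26447344]
```

```bash
sed -i 's/np.array(c\["rotation"\]).reshape(3,3)/Rm(c["rotation"])/' h.py
cat >> h.py <<'E'
from scipy.spatial.transform import Rotation as Ro
def Rm(r): return Ro.from_euler("xyz",r).as_matrix()
E
python3 - <<'E'
from h import *
import pickle
a,b=pickle.load(open("c0.pkl","rb"))
print(onz(a,320,200,0),onz(a,0,0,0),onz(a,640,0,0),onz(b,320,200,0))
E
```

```text
[419.3  72.2   0. ] [1096.8 1205.3    0. ] [ 1169.1 -1032.4     0. ] [531.8 119.2   0. ]
```

View pics/top0.png

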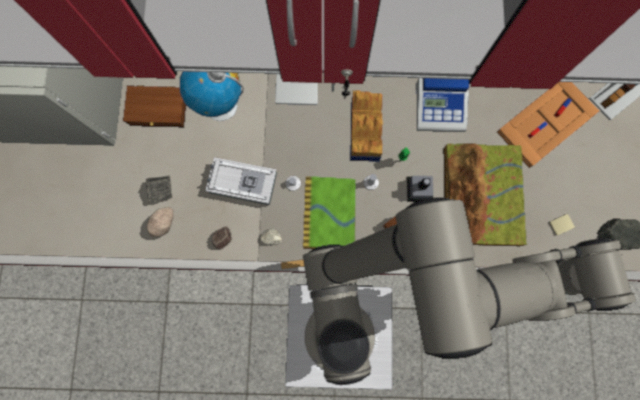

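View pics/scene0.png

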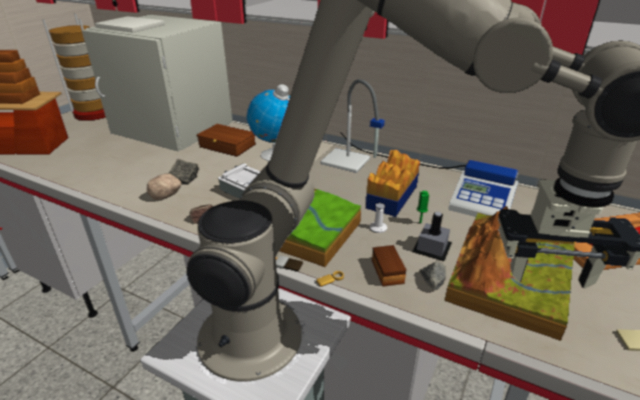

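The top view shows the detector (241,182), posts at (293,183) and (372,183), and the stand with the black rod at (420,188). A green rod-like peg at (404,154) is the decoy. The black one in the grey stand fits the description. I'll confirm this in an enlarged crop.

Run:
```python
from h import *
import pickle
a,b=pickle.load(open("c0.pkl","rb"))
t=a["pixels"][:,:,::-1]; s=b["pixels"][:,:,::-1]
r=lambda im,k:cv2.resize(im,None,fx=k,fy=k,interpolation=cv2.INTER_CUBIC)
A=r(t[145:215,200:300],8)[:, :800]; cv2.imwrite("pics/cropA.png",A)
B=r(t[140:215,355:445],4); C=r(s[180:270,360:460],4)
H=max(B.shape[0],C.shape[0]); im=np.zeros((H,B.shape[1]+C.shape[1],3),np.uint8); im[:B.shape[0],:B.shape[1]]=B; im[:C.shape[0],B.shape[1]:]=C
cv2.imwrite("pics/cropB.png",im)
```

```text
(no output)
```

View pics/cropA.png

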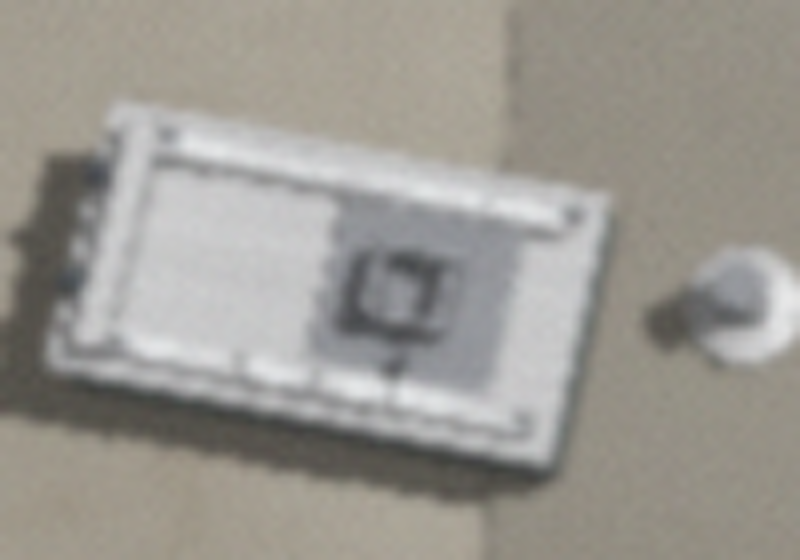

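View pics/cropB.png

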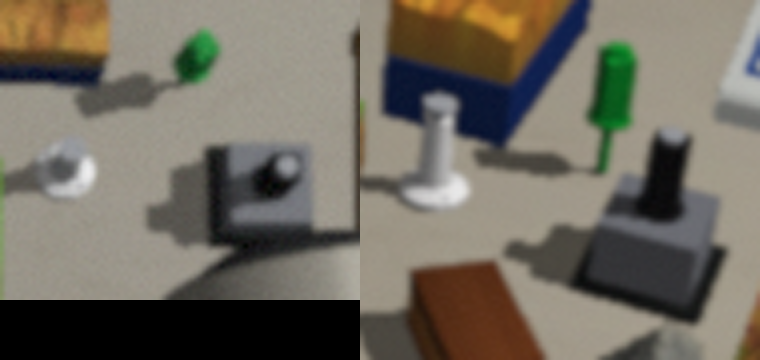

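Crop A shows the detector with its end block (+y) on the left and the cup at crop (395,295). Crop B shows the black rod in the grey stand, which is the one meant. The green peg beside it is the decoy. The slim post by the stand is tall, with its cap at about (372,178). Next I'll get positions.

Run:
```python
from h import *
import pickle
a,b=pickle.load(open("c0.pkl","rb"))
def tri(p,q):
    e1,d1=ray(a,*p);e2,d2=ray(b,*q)
    s=np.linalg.lstsq(np.c_[d1,-d2],e2-e1,rcond=None)[0]; x,y=e1+s[0]*d1,e2+s[1]*d2
    return ((x+y)/2).round(1),np.linalg.norm(x-y).round(1)
A=lambda x,y:((x+.5)/8-.5+200,(y+.5)/8-.5+145)
B=lambda x,y:((x+.5)/4-.5+355,(y+.5)/4-.5+140)
C=lambda x,y:((x-359.5)/4-.5+360,(y+.5)/4-.5+180)
print("button",tri(B(288,163),C(674,136)),onz(a,*B(288,163),109))
print("tall cap",tri(B(68,152),C(440,103)),onz(a,*B(68,152),75),onz(a,*B(67,170),6),onz(b,*C(440,103),75))
print("short cap 40/foot",onz(a,*A(738,290),40),onz(a,*A(738,290),75),onz(a,*A(747,306),6))
print("cup",onz(a,*A(395,295),73), "det corners",[onz(a,*A(*p),z).tolist() for p,z in(((612,193),50),((558,470),50),((115,100),64),((45,370),64))])
print("lines",[onz(a,*A(*p),55).tolist() for p in((240,362),(316,378),(394,390))])
print("rail screws",[onz(a,*A(*p),55).tolist() for p in((165,133),(573,213),(112,340),(522,420))])
print("stand top corners",[onz(a,*B(*p),50).tolist() for p in((228,147),(308,147),(228,232))])
print("stand scene",[onz(b,*C(*p),50).tolist() for p in((619,178),(718,200),(599,236),(694,262))])
# posts masks
t=a["pixels"]
for x0,x1,y0,y1 in((284,304,172,194),(362,384,172,194)):
    g=t[y0:y1,x0:x1].min(2)
    m=(g>215).astype(np.uint8); M=cv2.moments(m,True); print(M["m00"],M["m10"]/M["m00"]+x0,M["m01"]/M["m00"]+y0)
print(bot.get_obs()["joint_positions"])
```

```text
button (array([ 467.9, -248.5,  103.6]), np.float64(0.6)) [ 466.4 -247.   109. ]
tall cap (array([480.9, -87.9,  71.8]), np.float64(5.1)) [478.8 -85.2  75. ] [481.4 -91.4   6. ] [478.  -91.5  75. ]
short cap 40/foot [470.2 162.1  40. ] [461.7 159.5  75. ] [471.9 160.8   6. ]
cup [456.4 290.9  73. ] det corners [[505.4, 212.3, 50.0], [394.3, 227.9, 50.0], [533.5, 405.9, 64.0], [425.1, 424.9, 64.0]]
lines [[432.4, 352.2, 55.0], [426.9, 322.5, 55.0], [423.0, 292.1, 55.0]]
rail screws [[523.3, 387.6, 55.0], [495.6, 226.6, 55.0], [439.7, 402.3, 55.0], [412.6, 242.1, 55.0]]
stand top corners [[492.8, -213.1, 50.0], [494.6, -275.8, 50.0], [424.8, -212.5, 50.0]]
stand scene [[484.8, -215.5, 50.0], [490.6, -278.7, 50.0], [418.1, -222.8, 50.0], [419.8, -281.9, 50.0]]
18.0 297.72222222222223 183.05555555555554
12.0 376.1666666666667 182.66666666666666
[-1.37702210e+00  3.42665035e-01  1.52489327e+00  2.00236839e-06
  1.27538672e+00 -1.46023430e-01]
```

Emit:
play_rows([
  {"x":0.03,"y":-0.005,"z":0,"twist":-8},
  {"x":0.06,"y":-0.01,"z":0,"twist":-16},
  {"x":0.09,"y":-0.015,"z":0,"twist":-24},
  {"x":0.12,"y":-0.02,"z":0,"twist":-32},
  {"x":0.15,"y":-0.025,"z":0,"twist":-40},
  {"x":0.18,"y":-0.03,"z":0,"twist":-48},
  {"x":0.21,"y":-0.035,"z":0,"twist":-56},
  {"x":0.23,"y":-0.04,"z":0,"twist":-64},
], jaw=0)

```text
time: 0.9
tool_pos: [380.0, -379.4, 251.3]
tcp_rot: [-3.141, -0.001, 1.464]
contact_force: [0.7, -0.1, -0.2]
grip_width: 92.0
finger_force: 0.0
```

Run:
```python
from h import *
import pickle
a=bot.capture("top"); b=bot.capture("scene"); pickle.dump((a,b),open("c1.pkl","wb"))
t=a["pixels"][:,:,::-1]; s=b["pixels"][:,:,::-1]
r=lambda im,k:cv2.resize(im,None,fx=k,fy=k,interpolation=cv2.INTER_CUBIC)
im=np.zeros((600,800,3),np.uint8)
im[:280,:400]=r(t[165:200,400:450],8)          # stand top
im[:280,400:]=r(s[200:270,380:480],4)[:280]
im[300:600,:]=r(s[150:225,215:415],4)
cv2.imwrite("pics/c1.png",im)
o=bot.get_obs(); print(o["tool_pos"],o["tcp_rot"],o["time"],o["contact_force"])
```

```text
[ 380.15625241 -379.02600216  251.27737054] [-3.14142342e+00 -1.00109510e-03  1.46208168e+00] 1.0 [ 0.4434952  -0.03981531 -0.24234963]
```

View pics/c1.png

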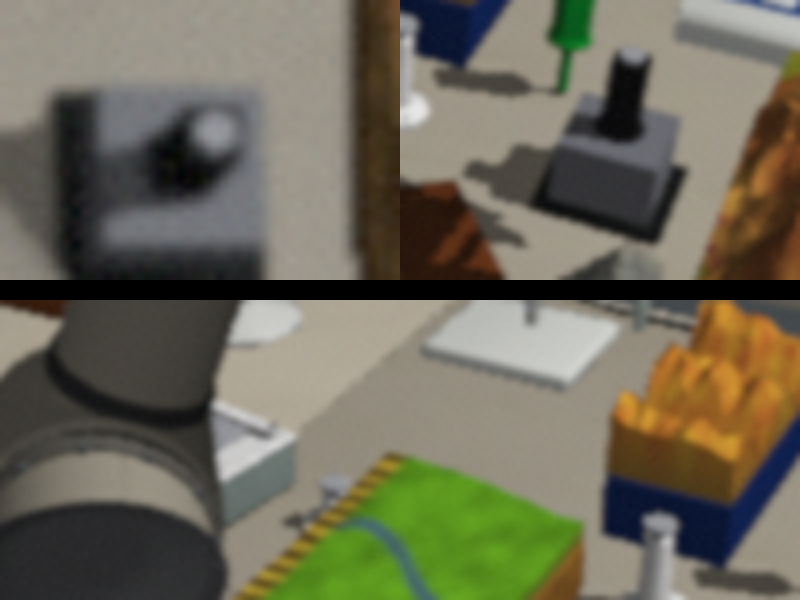

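Run:
```python
from h import *
import pickle
a,b=pickle.load(open("c1.pkl","rb"))
def cen(c,x0,x1,y0,y1,th):
    g=c["pixels"][y0:y1,x0:x1].min(2).astype(float); w=np.clip(g-th,0,None); Y,X=np.mgrid[y0:y1,x0:x1]; print(g.max(),(w>0).sum()); return (w*X).sum()/w.sum(),(w*Y).sum()/w.sum()
p=cen(a,421,431,177,185,110); q=cen(b,434,442,210,217,110); print(p,q,onz(a,*p,109),onz(b,*q,109))
A=lambda x,y:((x+.5)/8-.5+400,(y+.5)/8-.5+165)
print([onz(a,*A(*s),50).tolist() for s in((97,92),(262,92),(262,245),(104,245))])
C=lambda x,y:((x-399.5)/4-.5+380,(y+.5)/4-.5+200)
print([onz(b,*C(*s),50).tolist() for s in((583,97),(680,117),(556,146),(658,170))])
D=lambda x,y:((x+.5)/4-.5+215,(y-299.5)/4-.5+150)
print("short cap",onz(b,*D(335,482),40),"tall",onz(b,*D(660,520),75))
```

```text
149.0 29
148.0 36
(np.float64(426.5), np.float64(180.47706422018348)) (np.float64(437.87390350877195), np.float64(211.672149122807)) [ 466.1 -246.6  109. ] [ 468.2 -247.3  109. ]
[[493.8, -213.3, 50.0], [495.7, -278.0, 50.0], [434.4, -277.0, 50.0], [432.6, -215.5, 50.0]]
[[487.1, -217.5, 50.0], [494.4, -279.0, 50.0], [427.3, -218.1, 50.0], [432.8, -281.0, 50.0]]
short cap [470.2 158.6  40. ] tall [481.4 -90.2  75. ]
```

Emit:
play_rows([
  {"x":0.04,"y":0.02,"z":0.01,"twist":-2},
  {"x":0.08,"y":0.04,"z":0.02,"twist":-4},
  {"x":0.12,"y":0.06,"z":0.03,"twist":-6},
  {"x":0.1405,"y":0.0715,"z":0.05,"twist":-7.8},
  {"x":0.1405,"y":0.0715,"z":0.09,"twist":-7.8},
  {"x":0.1405,"y":0.0715,"z":0.13,"twist":-7.8},
  {"x":0.1405,"y":0.0715,"z":0.155,"twist":-7.8},
  {"x":0.1405,"y":0.0715,"z":0.165,"twist":-7.8},
])

```text
time: 1.8
tool_pos: [463.7, -248.9, 84.1]
tcp_rot: [-3.137, -0.003, 1.59]
contact_force: [0.4, -0.1, 0.2]
grip_width: 91.6
finger_force: 0.0
```

Emit:
play_rows([
  {"x":0,"y":0,"z":0,"twist":0},
  {"x":0,"y":0,"z":0,"twist":0},
  {"x":0,"y":0,"z":0,"twist":0},
  {"x":0,"y":0,"z":0,"twist":0},
  {"x":0,"y":0,"z":0,"twist":0},
  {"x":0,"y":0,"z":0,"twist":0},
  {"x":0,"y":0,"z":0,"twist":0},
  {"x":0,"y":0,"z":0,"twist":0},
], jaw=0.85)

```text
time: 2.6
tool_pos: [465.5, -249.1, 86.8]
tcp_rot: [3.142, 0.0, 1.593]
contact_force: [-0.3, -0.4, 0.3]
grip_width: 32.7
finger_force: 0.0
```

Emit:
play_rows([
  {"x":0,"y":0,"z":0,"twist":0},
  {"x":0,"y":0,"z":0,"twist":0},
  {"x":0,"y":0,"z":0,"twist":0},
  {"x":0,"y":0,"z":0,"twist":0},
  {"x":0,"y":0,"z":0,"twist":0},
  {"x":0,"y":0,"z":0,"twist":0},
  {"x":0,"y":0,"z":0,"twist":0},
  {"x":0,"y":0,"z":0,"twist":0},
], jaw=1)

```text
time: 3.4
tool_pos: [465.5, -249.1, 86.7]
tcp_rot: [-3.141, -0.0, 1.593]
contact_force: [-1.2, -0.1, -0.5]
grip_width: 21.9
finger_force: 30.0
```

Emit:
play_rows([
  {"x":0,"y":0,"z":-0.01,"twist":0},
  {"x":0,"y":0,"z":-0.03,"twist":0},
  {"x":0,"y":0,"z":-0.05,"twist":0},
  {"x":0,"y":0,"z":-0.07,"twist":0},
  {"x":0,"y":0,"z":-0.09,"twist":0},
  {"x":0,"y":0,"z":-0.11,"twist":0},
  {"x":0,"y":0,"z":-0.12,"twist":0},
  {"x":0,"y":0,"z":-0.12,"twist":0},
])

```text
time: 4.2
tool_pos: [466.1, -249.6, 208.4]
tcp_rot: [3.139, 0.002, 1.593]
contact_force: [0.9, 0.5, -1.0]
grip_width: 21.6
finger_force: 30.0
```

Run:
```python
from h import *
import pickle
a=bot.capture("top"); b=bot.capture("scene"); pickle.dump((a,b),open("c2.pkl","wb"))
s=b["pixels"][:,:,::-1]; o=bot.get_obs(); print(o["tool_pos"],o["tcp_rot"],o["time"],o["contact_force"],o["moment"])
u,v=map(int,proj(b,np.array(o["tool_pos"])-[0,0,50])); print(u,v)
r=lambda im,k:cv2.resize(im,None,fx=k,fy=k,interpolation=cv2.INTER_CUBIC)
im=np.hstack([r(s[v-50:v+50,u-40:u+40],5),r(s[v-60:v+40,u-130:u-50],5)]); print(v-50,u-40)
cv2.imwrite("pics/c2.png",im)
```

```text
[ 465.21640969 -248.95785958  206.2235056 ] [-3.14091581e+00 -3.67164526e-04  1.59297316e+00] 4.3 [-0.19595652 -0.45958782 -0.99470619] [-0.04820684 -0.06702879  0.00560128]
440 196
146 400
```

View pics/c2.png

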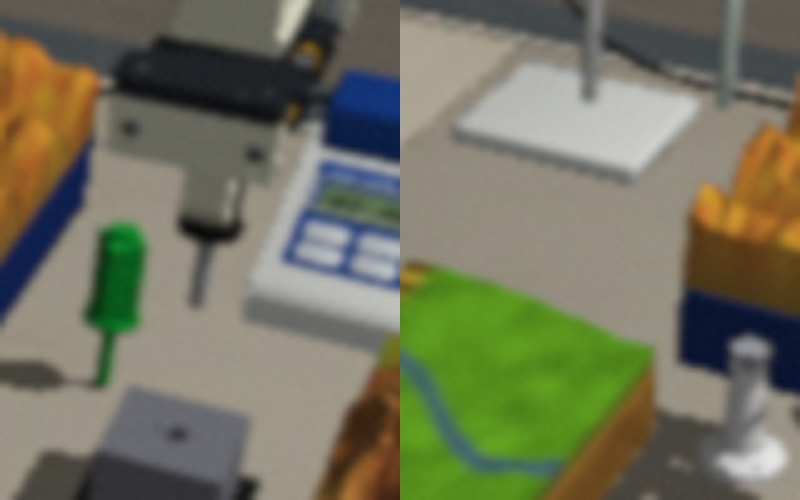

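The rod is held upright. Its tip is at crop (197,303), about px (439,206), and the empty hole is at crop (178,433).

Run:
```python
from h import *
import pickle
a,b=pickle.load(open("c2.pkl","rb"))
A=lambda x,y:((x+.5)/5-.5+400,(y+.5)/5-.5+146)
D=lambda x,y:((x-399.5)/5-.5+310,(y+.5)/5-.5+136)
print("tip",onz(b,*A(197,305),125), "flange",onz(b,*A(210,228),172),"hole",onz(b,*A(178,434),50),"tallcap",onz(b,*D(750,345),75),"foot",onz(b,*D(745,458),6))
# residual: predicted tip px
print(proj(b,[465.2,-249,125]),A(197,305)); 
a0=pickle.load(open("c0.pkl","rb"))[0]
# sharper cap search, tall & short, in top: print local brightness
```

```text
tip [ 467.1 -248.2  125. ] flange [ 462.6 -249.   172. ] hole [ 462.2 -250.5   50. ] tallcap [481.5 -90.1  75. ] foot [474.5 -94.9   6. ]
(np.float64(439.12029383590067), np.float64(207.05492040792583)) (439.0, 206.6)
```

Emit:
play_rows([
  {"x":0.025,"y":0.003,"z":0,"twist":0},
  {"x":0.06,"y":0.007,"z":0,"twist":0},
  {"x":0.095,"y":0.011,"z":0,"twist":0},
  {"x":0.13,"y":0.015,"z":0,"twist":0},
  {"x":0.15,"y":0.017,"z":0.01,"twist":0},
  {"x":0.159,"y":0.0175,"z":0.03,"twist":0},
  {"x":0.159,"y":0.0175,"z":0.04,"twist":0},
  {"x":0.159,"y":0.0175,"z":0.042,"twist":0},
])

```text
time: 5.1
tool_pos: [478.5, -89.6, 162.9]
tcp_rot: [-3.138, -0.001, 1.593]
contact_force: [-0.9, 0.4, -1.3]
grip_width: 21.9
finger_force: 30.0
```

Run:
```python
from h import *
import pickle
a=bot.capture("top"); b=bot.capture("scene"); pickle.dump((a,b),open("c3.pkl","wb"))
s=b["pixels"][:,:,::-1]; o=bot.get_obs(); print(o["tool_pos"],o["tcp_rot"],o["time"],o["contact_force"])
r=lambda im,k:cv2.resize(im,None,fx=k,fy=k,interpolation=cv2.INTER_CUBIC)
u,v=map(int,proj(b,np.array(o["tool_pos"])-[0,0,81])); print(u,v)
cv2.imwrite("pics/c3.png",np.hstack([r(s[v-30:v+30,u-25:u+25],8),r(s[130:190,210:260],8)]))
```

```text
[479.38604152 -90.46162704 164.27361566] [-3.14048708e+00 -1.79882296e-04  1.59216463e+00] 5.2 [-0.3636969   0.08721049 -1.37978869]
379 202
```

View pics/c3.png

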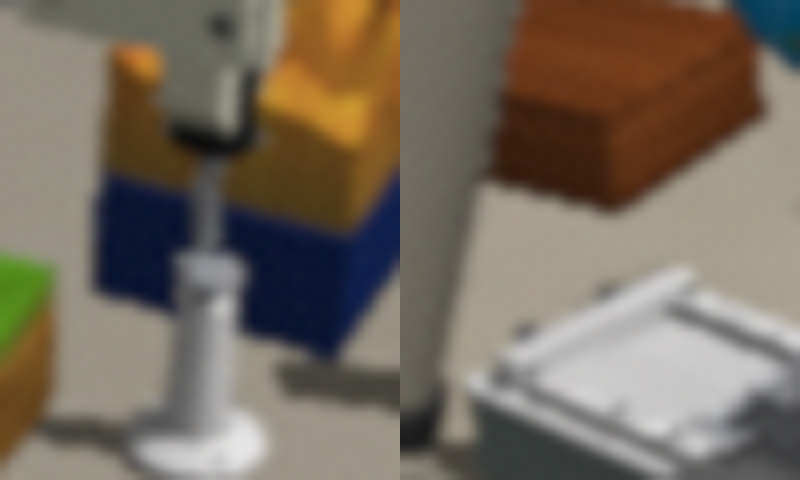

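The tip hovers at crop (206,246), over the cap centre at (211,266). I'll press it gently.

Emit:
play_rows([
  {"x":0,"y":0,"z":0.004,"twist":0},
  {"x":0,"y":0,"z":0.008,"twist":0},
  {"x":0,"y":0,"z":0.0095,"twist":0},
  {"x":0,"y":0,"z":0.011,"twist":0},
  {"x":0,"y":0,"z":0.011,"twist":0},
  {"x":0,"y":0,"z":0.011,"twist":0},
  {"x":0,"y":0,"z":0.011,"twist":0},
  {"x":0,"y":0,"z":0.011,"twist":0},
])

```text
time: 6.0
tool_pos: [479.7, -89.9, 153.9]
tcp_rot: [3.141, 0.0, 1.593]
contact_force: [-0.2, -1.7, 1.7]
grip_width: 22.0
finger_force: 30.0
```

Emit:
play_rows([
  {"x":0,"y":0,"z":-0.015,"twist":0},
  {"x":0,"y":0,"z":-0.04,"twist":0},
  {"x":0.02,"y":0,"z":-0.055,"twist":0},
  {"x":0.06,"y":-0.001,"z":-0.055,"twist":0},
  {"x":0.1,"y":-0.0015,"z":-0.055,"twist":0},
  {"x":0.14,"y":-0.002,"z":-0.055,"twist":0},
  {"x":0.18,"y":-0.003,"z":-0.055,"twist":0},
  {"x":0.2,"y":-0.003,"z":-0.055,"twist":0},
])

```text
time: 6.8
tool_pos: [471.2, 113.0, 208.5]
tcp_rot: [-3.141, -0.001, 1.595]
contact_force: [0.7, 0.2, -0.9]
grip_width: 21.7
finger_force: 30.0
```

Emit:
play_rows([
  {"x":0.02,"y":0,"z":0,"twist":0},
  {"x":0.04,"y":-0.001,"z":0,"twist":0},
  {"x":0.05,"y":-0.001,"z":0.01,"twist":0},
  {"x":0.05,"y":-0.001,"z":0.03,"twist":0},
  {"x":0.05,"y":-0.001,"z":0.05,"twist":0},
  {"x":0.05,"y":-0.001,"z":0.065,"twist":0},
  {"x":0.05,"y":-0.001,"z":0.068,"twist":0},
  {"x":0.05,"y":-0.001,"z":0.068,"twist":0},
])

```text
time: 7.6
tool_pos: [469.6, 159.7, 140.0]
tcp_rot: [-3.14, 0.0, 1.593]
contact_force: [-0.3, 0.8, -0.7]
grip_width: 22.1
finger_force: 30.0
```

Run:
```python
from h import *
import pickle
a=bot.capture("top"); b=bot.capture("scene"); pickle.dump((a,b),open("c4.pkl","wb"))
s=b["pixels"][:,:,::-1]; o=bot.get_obs(); print(o["tool_pos"],o["tcp_rot"],o["time"],o["contact_force"])
r=lambda im,k:cv2.resize(im,None,fx=k,fy=k,interpolation=cv2.INTER_CUBIC)
u,v=map(int,proj(b,np.array(o["tool_pos"])-[0,0,81])); print(u,v)
cv2.imwrite("pics/c4.png",np.hstack([r(s[v-40:v+20,u-25:u+25],8),r(a["pixels"][150:210,210:260,::-1],8)]))
```

```text
[470.34786531 159.96152359 141.13439824] [ 3.14076158e+00 -7.12808255e-05  1.59268267e+00] 7.7 [ 0.27940516 -0.19999997 -1.17696297]
297 189
```

View pics/c4.png

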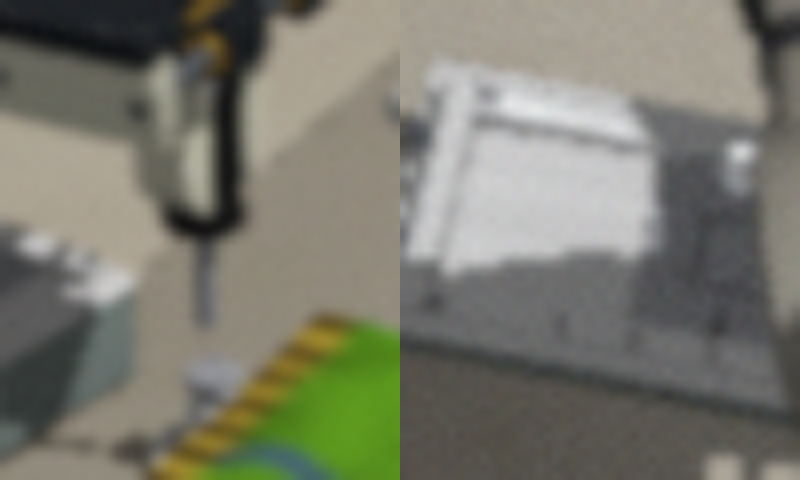

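Run:
```python
from h import *
import pickle
a,b=pickle.load(open("c4.pkl","rb"))
A=lambda x,y:((x+.5)/8-.5+272,(y+.5)/8-.5+149)
print("tip",onz(b,*A(203,324),60),"cap",onz(b,*A(215,371),40),onz(b,*A(213,371),40))
T=lambda x,y:((x-399.5)/8-.5+210,(y+.5)/8-.5+150)
print("lines",[onz(a,*T(*p),55).tolist() for p in((560,322),(634,334),(715,345))])
a0=pickle.load(open("c0.pkl","rb"))[0]
# cup in first top image: dark walls centroid
g=a0["pixels"][170:192,238:262].astype(float).mean(2); print(g[4:20,2:20].astype(int))
```

```text
tip [469.8 162.5  60. ] cap [471.2 159.   40. ] [470.9 159.6  40. ]
lines [[432.4, 352.2, 55.0], [428.5, 323.4, 55.0], [425.0, 291.8, 55.0]]
[[189 163 142 148 151 146 141 144 147 147 149 150 147 149 147 146 146 148]
 [195 170 151 149 143 143 139 133 142 145 145 144 143 147 150 150 148 147]
 [192 175 157 145 128 117 117 127 121 115 111 114 119 134 143 148 153 152]
 [177 158 149 133 107  97 114 122 105  85  81  85  94 106 110 119 132 137]
 [166 149 144 124  93  98 124 130 108  93  88  76  84  85  87 106 122 130]
 [172 150 138 117  91 101 131 137 127 126 115 101  92  82  90 121 135 130]
 [174 154 133 102  90 105 130 133 135 144 138 126 109  89  96 130 140 137]
 [157 147 123  95  89 116 128 128 137 148 147 141 114  93 104 127 135 136]
 [148 143 123  92  92 124 132 131 136 148 146 132 107  93 111 127 134 139]
 [147 139 114  90  85 114 126 124 137 146 147 126 100  96 125 136 134 143]
 [149 129 104  88  79  84 107 116 136 149 144 127 110 114 134 140 138 148]
 [147 126  99  82  78  80  86  93 105 111 111 108 112 127 142 141 140 148]
 [148 136 114  98  94  94  93  90  85  81  80  85  93 107 116 125 139 150]
 [146 145 136 132 128 131 124 115  99  89  91  93  96 101 112 131 143 149]
 [145 150 146 147 144 144 144 138 127 118 116 124 130 126 136 142 149 149]
 [157 152 152 149 148 147 143 142 134 121 119 134 141 143 145 145 147 150]]
```

Emit:
play_rows([
  {"x":-0.002,"y":0.001,"z":0.005,"twist":0},
  {"x":-0.002,"y":0.001,"z":0.012,"twist":0},
  {"x":-0.002,"y":0.001,"z":0.017,"twist":0},
  {"x":-0.002,"y":0.001,"z":0.021,"twist":0},
  {"x":-0.002,"y":0.001,"z":0.023,"twist":0},
  {"x":-0.002,"y":0.001,"z":0.0235,"twist":0},
  {"x":-0.002,"y":0.001,"z":0.0235,"twist":0},
  {"x":-0.002,"y":0.001,"z":0.0235,"twist":0},
])

```text
time: 8.5
tool_pos: [470.9, 158.0, 117.4]
tcp_rot: [-3.141, 0.0, 1.593]
contact_force: [-1.7, -0.3, 1.0]
grip_width: 21.6
finger_force: 30.0
```

Emit:
play_rows([
  {"x":0,"y":0,"z":0.0005,"twist":0},
  {"x":0,"y":0,"z":0.0005,"twist":0},
  {"x":0,"y":0,"z":0.0005,"twist":0},
  {"x":0,"y":0,"z":0.0005,"twist":0},
  {"x":0,"y":0,"z":-0.005,"twist":0},
  {"x":0,"y":0,"z":-0.03,"twist":0},
  {"x":0,"y":0,"z":-0.065,"twist":0},
  {"x":0,"y":0,"z":-0.08,"twist":0},
])

```text
time: 9.3
tool_pos: [472.3, 158.4, 200.1]
tcp_rot: [3.137, -0.001, 1.593]
contact_force: [0.4, 0.6, -1.7]
grip_width: 21.7
finger_force: 30.0
```

Run:
```python
from h import *
import pickle
b=bot.capture("scene"); a=bot.capture("top");o=bot.get_obs(); print(o["tool_pos"],o["tcp_rot"],o["contact_force"])
a0,b0=pickle.load(open("c0.pkl","rb"))
g=a0["pixels"].mean(2); Y,X=np.mgrid[:400,:640]
m=(g<118)&(X>=239)&(X<256)&(Y>=174)&(Y<189)
r=cv2.minAreaRect(np.c_[X[m],Y[m]].astype(np.float32)); print(r, onz(a0,*r[0],73),m.sum())
m=m.astype(np.uint8)
pickle.dump((a,b),open("c5.pkl","wb"))
th=-.167; y=np.array([-np.sin(th),np.cos(th)]); x=np.array([np.cos(th),np.sin(th)])
# from corners at rail screws centre: origin
S=np.array([onz(a0,(p[0]+.5)/8-.5+200,(p[1]+.5)/8-.5+145,55)[:2] for p in((165,133),(573,213),(112,340),(522,420))]); print(S.mean(0), S.mean(0)-36*y)
cv2.imwrite("pics/c5.png",cv2.resize(b["pixels"][135:210,200:300,::-1],None,fx=8,fy=8,interpolation=cv2.INTER_CUBIC))
```

```text
[472.43580359 158.39477009 199.56774121] [ 3.13608776e+00 -8.86098956e-04  1.59298247e+00] [-0.56126423 -1.18758524 -1.54064654]
((248.35975646972656, 181.76220703125), (12.368331909179688, 12.03703784942627), 6.34019136428833) [455.4 292.6  73. ] 97
[467.8  314.65] [461.81590584 279.15083639]
```

View pics/c5.png

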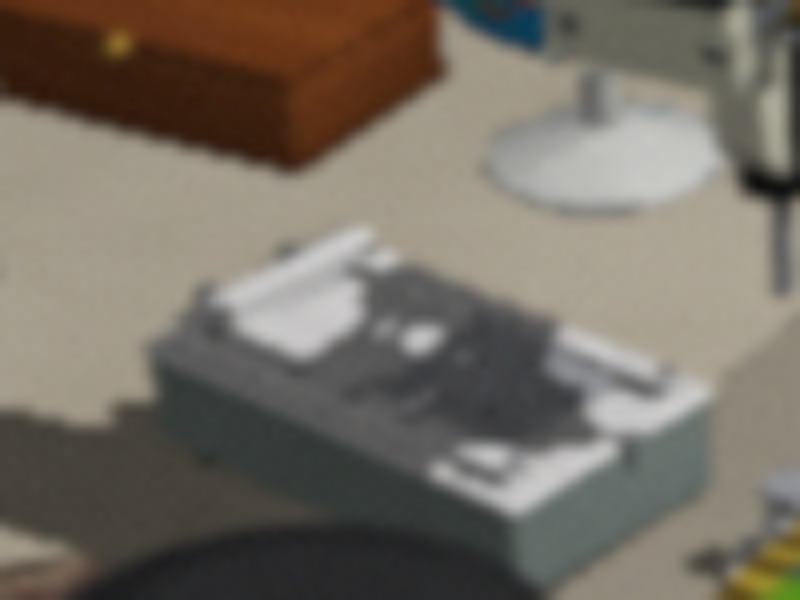

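Run:
```python
from h import *
import pickle
a,b=pickle.load(open("c5.pkl","rb"))
A=lambda x,y:((x+.5)/8-.5+200,(y+.5)/8-.5+135)
P=[onz(b,*A(*p),50)[:2] for p in((515,517),(712,397),(150,345))]; print(P)
th=np.arctan2(*-(P[2]-P[0])*[1,-1]); e=P[2]-P[0]; print(np.linalg.norm(e),np.linalg.norm(P[1]-P[0]))
y=e/np.linalg.norm(e); x=np.array([y[1],-y[0]]); print("yaw",np.arctan2(x[1],x[0]))
o=(P[1]+P[2])/2; print("origin",o,"cup",o-36*y, "via right edge",(P[0]+P[1])/2+64*y,"half",o-6*y)
# predicted cup rim in first top image, crop A coords, for candidate centre
a0=pickle.load(open("c0.pkl","rb"))[0]
th=-.165
for c in((460,285),(456,291.5)):
  R=np.array([[np.cos(th),-np.sin(th)],[np.sin(th),np.cos(th)]])
  for h in(12,16): print(c,h,[tuple(np.round(np.array(proj(a0,[*(np.array(c)+R@np.array(s)*h),73]))-[200,145],1)*8) for s in((-1,-1),(1,-1),(1,1),(-1,1))])
```

```text
[array([391.2, 226.6]), array([497.1, 208.5]), array([429.7, 424.2])]
201.3156973512001 107.43565516158966
yaw -0.19242726171334484
origin [463.4  316.35] cup [456.51529097 281.01445442] via right edge [456.38948272 280.3687477 ] half [462.25254849 310.4607424 ]
(460, 285) 12 [(np.float64(431.2), np.float64(318.4)), (np.float64(444.8), np.float64(259.2)), (np.float64(384.0), np.float64(247.2)), (np.float64(369.6), np.float64(307.2))]
(460, 285) 16 [(np.float64(439.2), np.float64(330.4)), (np.float64(457.6), np.float64(251.2)), (np.float64(376.0), np.float64(235.2)), (np.float64(357.6), np.float64(315.2))]
(456, 291.5) 12 [(np.float64(413.6), np.float64(328.0)), (np.float64(427.2), np.float64(268.8)), (np.float64(366.4), np.float64(256.8)), (np.float64(352.0), np.float64(316.8))]
(456, 291.5) 16 [(np.float64(421.6), np.float64(340.0)), (np.float64(440.0), np.float64(260.8)), (np.float64(358.4), np.float64(244.8)), (np.float64(340.0), np.float64(324.8))]
```

Emit:
play_rows([
  {"x":0.015,"y":-0.001,"z":0,"twist":-8},
  {"x":0.04,"y":-0.003,"z":0,"twist":-16},
  {"x":0.065,"y":-0.005,"z":0,"twist":-24},
  {"x":0.09,"y":-0.007,"z":0,"twist":-32},
  {"x":0.11,"y":-0.0085,"z":0,"twist":-40},
  {"x":0.12,"y":-0.0095,"z":0,"twist":-48},
  {"x":0.1255,"y":-0.0095,"z":0.01,"twist":-56},
  {"x":0.1255,"y":-0.0095,"z":0.02,"twist":-64},
])

```text
time: 10.2
tool_pos: [458.2, 284.1, 175.6]
tcp_rot: [-3.141, -0.001, 2.717]
contact_force: [-0.4, -0.3, -0.2]
grip_width: 21.7
finger_force: 30.0
```

Emit:
play_rows([
  {"x":0,"y":0,"z":0,"twist":-8},
  {"x":0,"y":0,"z":0.004,"twist":-15},
  {"x":0,"y":0,"z":0.008,"twist":-15},
  {"x":0,"y":0,"z":0.01,"twist":-15},
  {"x":0,"y":0,"z":0.01,"twist":-15},
  {"x":0,"y":0,"z":0.01,"twist":-15},
  {"x":0,"y":0,"z":0.01,"twist":-15},
  {"x":0,"y":0,"z":0.01,"twist":-15},
])

```text
time: 11.0
tool_pos: [458.8, 283.3, 167.4]
tcp_rot: [3.141, 0.0, 2.971]
contact_force: [0.4, 0.4, -1.6]
grip_width: 21.5
finger_force: 30.0
```

Run:
```python
from h import *
import pickle
a=bot.capture("top"); b=bot.capture("scene"); pickle.dump((a,b),open("c6.pkl","wb"))
o=bot.get_obs(); print(o["time"],o["tool_pos"],o["tcp_rot"],o["contact_force"],o["joint_positions"])
p=np.array(o["tool_pos"]); u,v=proj(b,p-[0,0,81]); print(u,v)
g=b["pixels"].mean(2).astype(int); U,V=int(u),int(v)
print(U-14,V-12); print(g[V-12:V+16,U-14:U+14])
```

```text
11.1 [458.79439587 283.32237222 167.31660639] [3.14152279e+00 2.60162835e-04 2.97145427e+00] [ 0.23916046  0.42220262 -0.91601864] [ 4.11097661e-01  4.49225795e-01  1.60774556e+00 -9.55347629e-05
  1.08436550e+00 -9.89515640e-01]
260.04697438069445 173.58334105419956
246 161
[[149 150 151 151 151 151 141 115  78  44  25  18  13  16  22  33  56  95
  133 148 148 147 145 137 133 133 135 135]
 [152 151 151 149 151 152 150 137 117  96  77  56  38  36  55  79 102 127
  148 155 155 155 153 149 145 145 145 145]
 [164 154 150 151 151 151 151 149 144 138 124 102  72  66  89 120 141 150
  155 156 158 156 156 157 157 157 155 156]
 [176 156 152 149 149 151 149 151 151 152 145 125  93  81 104 134 151 154
  156 156 158 158 157 158 158 158 158 158]
 [158 153 154 153 152 150 150 152 151 151 147 130  97  82 103 134 153 156
  158 156 157 158 159 158 158 158 157 158]
 [156 169 175 168 158 154 152 152 151 152 150 136 104  82 100 133 152 157
  156 156 158 158 157 158 158 157 158 158]
 [171 192 198 188 176 167 163 158 153 153 152 140 109  84  97 132 151 156
  156 156 157 156 157 159 157 157 156 157]
 [146
[... 1752 characters left out ...]
 80  85  91  98 105 100  91  83  76  72  68  67  66  67  77  99 115 123
  134 147 146 140 138 140 142 143 143 145]
 [111 129 141 142 141 131 117 103  89  78  72  71  70  69  78 103 122 130
  137 148 147 144 143 142 142 144 146 150]
 [153 181 190 183 169 149 121 102 101 101  94  92  91  87  89 104 126 137
  142 144 146 145 146 144 142 147 157 165]
 [158 185 200 198 180 161 138 127 129 132 129 127 125 121 114 115 131 140
  143 145 147 152 152 149 150 163 177 185]
 [126 146 172 182 169 162 165 172 174 166 158 150 144 138 134 133 137 141
  143 145 150 155 154 157 169 183 191 194]
 [125 119 125 135 142 155 175 189 195 190 182 174 164 152 145 142 142 142
  141 142 150 156 161 173 185 192 194 196]]
```

Emit:
play_rows([
  {"x":0,"y":0,"z":0.004,"twist":0},
  {"x":0,"y":0,"z":0.008,"twist":0},
  {"x":0,"y":0,"z":0.011,"twist":0},
  {"x":0,"y":0,"z":0.013,"twist":0},
  {"x":0,"y":0,"z":0.015,"twist":0},
  {"x":0,"y":0,"z":0.016,"twist":0},
  {"x":0,"y":0,"z":0.016,"twist":0},
  {"x":0,"y":0,"z":0.016,"twist":0},
])

```text
time: 11.9
tool_pos: [458.8, 283.3, 151.3]
tcp_rot: [-3.142, 0.0, 2.972]
contact_force: [0.2, -0.2, -1.0]
grip_width: 22.0
finger_force: 30.0
```

Emit:
play_rows([
  {"x":0,"y":0,"z":0.002,"twist":0},
  {"x":0,"y":0,"z":0.004,"twist":0},
  {"x":0,"y":0,"z":0.006,"twist":0},
  {"x":0,"y":0,"z":0.008,"twist":0},
  {"x":0,"y":0,"z":0.01,"twist":0},
  {"x":0,"y":0,"z":0.011,"twist":0},
  {"x":0,"y":0,"z":0.011,"twist":0},
  {"x":0,"y":0,"z":0.011,"twist":0},
])

```text
time: 12.7
tool_pos: [458.8, 283.3, 140.2]
tcp_rot: [-3.142, 0.0, 2.972]
contact_force: [0.4, 0.9, -0.4]
grip_width: 22.0
finger_force: 30.0
```

Emit:
play_rows([
  {"x":0,"y":0.002,"z":0,"twist":0},
  {"x":0,"y":0.004,"z":0,"twist":0},
  {"x":0,"y":0.006,"z":0,"twist":0},
  {"x":0,"y":0.008,"z":0,"twist":0},
  {"x":0,"y":0.01,"z":0,"twist":0},
  {"x":0,"y":0.012,"z":0,"twist":0},
  {"x":0,"y":0.012,"z":0,"twist":0},
  {"x":0,"y":0.012,"z":0,"twist":0},
])

```text
time: 13.5
tool_pos: [460.7, 295.0, 140.1]
tcp_rot: [-3.141, -0.0, 2.972]
contact_force: [-0.8, -2.0, 0.1]
grip_width: 21.9
finger_force: 30.0
```

Run:
```python
from h import *
import pickle
F=[]
for i in range(4): b=bot.capture("scene"); o=bot.get_obs(); F.append(o["contact_force"])
print(np.round(F,2).tolist(),np.mean(F,0).round(2),o["tool_pos"],o["time"],o["moment"])
pickle.dump(b,open("c7.pkl","wb"))
```

```text
[[-0.12, -1.76, -0.19], [-0.96, -2.63, -0.09], [0.1, -1.68, 0.07], [-0.79, -1.97, 0.06]] [-0.44 -2.01 -0.04] [460.7765274  294.99894091 140.16407373] 13.7 [-0.42153728 -0.12471016  0.02827737]
```

Emit:
play_rows([
  {"x":0,"y":0.003,"z":0,"twist":0},
  {"x":0,"y":0.006,"z":0,"twist":0},
  {"x":0,"y":0.009,"z":0,"twist":0},
  {"x":0,"y":0.012,"z":0,"twist":0},
  {"x":0,"y":0.014,"z":0,"twist":0},
  {"x":0,"y":0.015,"z":0,"twist":0},
  {"x":0,"y":0.015,"z":0,"twist":0},
  {"x":0,"y":0.015,"z":0,"twist":0},
])

```text
time: 14.5
tool_pos: [463.3, 309.9, 140.2]
tcp_rot: [-3.142, 0.0, 2.972]
contact_force: [0.0, -3.2, 0.3]
grip_width: 22.1
finger_force: 30.0
```

Run:
```python
from h import *
import pickle
F=[]
for i in range(3): a=bot.capture("top" if i==2 else "scene"); o=bot.get_obs(); F.append(o["contact_force"])
print(np.mean(F,0).round(2),o["tool_pos"],o["time"])
pickle.dump(a,open("c8.pkl","wb"))
# pointer rail zone in top view: project det points
p=lambda x,y,z:proj(a,[465+.986*x+.167*y,317.5-.167*x+.986*y,z])
print([np.round(p(-45,y,55),1) for y in(-60,-36,-6,24,50)])
cv2.imwrite("pics/c8.png",cv2.resize(a["pixels"][150:210,200:280,::-1],None,fx=10,fy=10,interpolation=cv2.INTER_CUBIC))
```

```text
[-0.07 -2.66 -0.58] [463.28557892 309.84612554 140.12588704] 14.65
[array([257.1, 197.5]), array([249.5, 196. ]), array([240. , 194.1]), array([230.5, 192.3]), array([222.3, 190.7])]
```

View pics/c8.png

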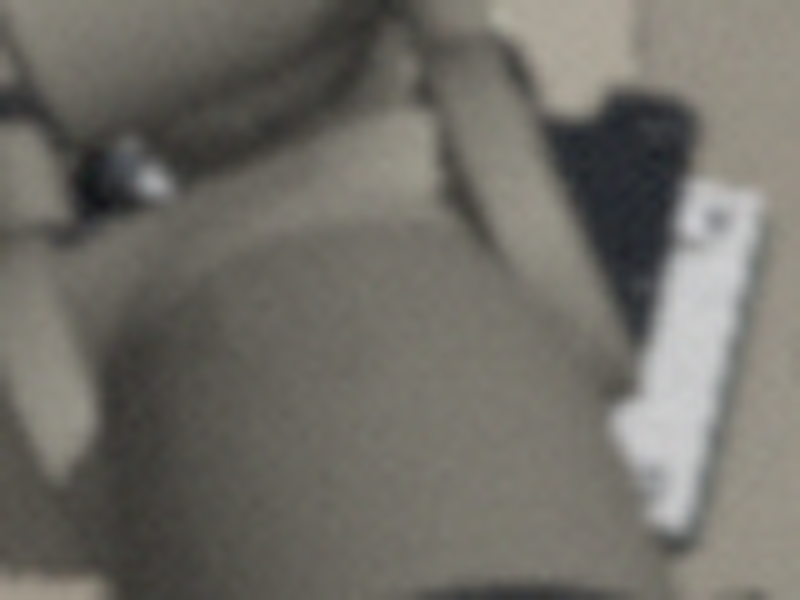

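The top view is blocked by the forearm, so the pointer can't be seen there. I'll measure the shutter plate's edges numerically in the scene view instead.

Run:
```python
from h import *
import pickle
n=bot.capture("scene"); pickle.dump(n,open("c9.pkl","wb"))
im={"before":pickle.load(open("c6.pkl","rb"))[1],"c7":pickle.load(open("c7.pkl","rb")),"now":n}
ys=np.arange(-96,96,4.)
for x in(-28,-43,0):
  for k,c in im.items():
    g=c["pixels"].mean(2).astype(np.float32)
    uv=np.array([proj(c,[463.4+.984*x+.18*y,316.4-.18*x+.984*y,55]) for y in ys],np.float32)
    print(x,k,cv2.remap(g,uv[:,0].copy(),uv[:,1].copy(),cv2.INTER_LINEAR).ravel().astype(int).tolist())
```

```text
-28 before [194, 194, 191, 186, 178, 172, 171, 175, 177, 173, 171, 173, 173, 171, 167, 162, 146, 130, 138, 156, 163, 155, 136, 107, 83, 81, 80, 84, 88, 90, 98, 105, 109, 111, 102, 102, 101, 97, 100, 96, 101, 103, 100, 93, 89, 85, 84, 87]
-28 c7 [194, 193, 191, 186, 176, 167, 160, 165, 173, 173, 172, 173, 173, 171, 169, 166, 154, 131, 113, 119, 126, 109, 84, 75, 74, 75, 78, 83, 85, 87, 87, 85, 85, 83, 83, 86, 86, 87, 89, 89, 92, 89, 89, 89, 88, 86, 85, 87]
-28 now [193, 193, 191, 186, 176, 165, 145, 137, 138, 136, 145, 165, 174, 172, 169, 170, 169, 165, 160, 157, 148, 137, 139, 145, 126, 95, 71, 68, 74, 79, 84, 85, 85, 84, 85, 86, 87, 88, 87, 88, 88, 88, 89, 90, 88, 85, 86, 87]
-43 before [193, 185, 160, 133, 126, 130, 131, 133, 133, 137, 133, 136, 137, 136, 135, 129, 129, 135, 146, 143, 138, 125, 104, 90, 87, 87, 90, 92, 92, 93, 90, 90, 90, 93, 95, 93, 93, 93, 93, 93, 93, 92, 89, 88, 92, 96, 97, 105]
-43 c7 [193, 186, 160, 132, 127, 130, 131, 134, 134, 137, 132, 137, 136, 137, 136, 129, 129, 136, 144, 133, 110, 97, 91, 87, 87, 87, 90, 93, 93, 92, 89, 89, 90, 93, 95, 92, 92, 93, 93, 9
[... 278 characters left out ...]
195, 195, 195, 192, 181, 163, 152, 152, 149, 146, 144, 138, 129, 119, 101, 81, 71, 69, 70, 68, 69, 71, 86, 124, 164, 186, 192, 194, 194, 194, 193, 194, 194, 194, 194, 195, 196, 196, 196, 195, 190, 183, 180, 177, 178, 182, 190]
0 c7 [196, 194, 195, 195, 190, 177, 153, 137, 138, 144, 146, 143, 140, 133, 125, 122, 112, 91, 75, 70, 69, 70, 69, 77, 103, 139, 171, 186, 191, 190, 192, 193, 193, 195, 195, 195, 195, 196, 197, 197, 195, 190, 184, 180, 177, 170, 155, 130]
0 now [195, 194, 194, 195, 190, 174, 133, 78, 33, 39, 74, 120, 146, 151, 146, 144, 138, 127, 114, 102, 90, 78, 72, 71, 72, 67, 66, 75, 100, 135, 169, 187, 192, 194, 194, 195, 196, 196, 197, 196, 194, 190, 184, 180, 177, 175, 169, 163]
```

The plate's -y edge and the cup's far edge have both moved about 18 mm along detector y, which agrees with the force. About 12 mm remain.

Emit:
play_rows([
  {"x":0,"y":0.002,"z":0,"twist":0},
  {"x":0,"y":0.004,"z":0,"twist":0},
  {"x":0,"y":0.006,"z":0,"twist":0},
  {"x":0,"y":0.008,"z":0,"twist":0},
  {"x":0,"y":0.01,"z":0,"twist":0},
  {"x":0,"y":0.0118,"z":0,"twist":0},
  {"x":0,"y":0.0118,"z":0,"twist":0},
  {"x":0,"y":0.0118,"z":0,"twist":0},
])

```text
time: 15.5
tool_pos: [465.3, 321.6, 140.1]
tcp_rot: [3.142, 0.0, 2.972]
contact_force: [0.5, -4.1, -0.4]
grip_width: 21.9
finger_force: 30.0
```

Run:
```python
from h import *
import pickle
F=[]
for i in range(4): n=bot.capture("scene"); o=bot.get_obs(); F.append(o["contact_force"])
print(np.mean(F,0).round(2),o["tool_pos"],o["time"],o["grip_width"])
im={"before":pickle.load(open("c6.pkl","rb"))[1],"c7":pickle.load(open("c7.pkl","rb")),"c9":pickle.load(open("c9.pkl","rb")),"now":n}
ys=np.arange(-96,60,1.)
for x in(-12,0,10):
  for k,c in im.items():
    g=c["pixels"].mean(2).astype(np.float32)
    uv=np.array([proj(c,[463.4+.984*x+.18*y,316.4-.18*x+.984*y,55]) for y in ys],np.float32)
    p=cv2.remap(g,uv[:,0].copy(),uv[:,1].copy(),cv2.INTER_LINEAR).ravel()
    up=[round(ys[i]+(L-p[i])/(p[i+1]-p[i]),1) for L in(95,) for i in range(len(p)-1) if p[i]<L<=p[i+1]]; u2=[round(ys[i]+(L-p[i])/(p[i+1]-p[i]),1) for L in(140,) for i in range(len(p)-1) if p[i]<L<=p[i+1]]
    print(x,k,up,u2)
    if k=="now" and x==0: print(p[::4].astype(int).tolist())
```

```text
[ 0.18 -3.59 -0.44] [465.30375569 321.51657789 140.14654082] 15.7 21.438492134734318
-12 before [np.float64(-3.3)] [np.float64(3.4)]
-12 c7 [np.float64(5.3)] [np.float64(-65.1), np.float64(23.3)]
-12 c9 [np.float64(-54.4), np.float64(16.9)] [np.float64(-46.2), np.float64(33.1)]
-12 now [np.float64(-42.8), np.float64(29.5)] [np.float64(-37.5), np.float64(43.5)]
0 before [np.float64(-3.0)] [np.float64(1.5)]
0 c7 [np.float64(-1.0)] [np.float64(-63.3), np.float64(4.1)]
0 c9 [np.float64(-54.3), np.float64(15.4)] [np.float64(-49.2), np.float64(20.4)]
0 now [np.float64(-42.0), np.float64(27.3)] [np.float64(-35.9), np.float64(33.0)]
[195, 194, 194, 194, 190, 174, 133, 78, 33, 20, 19, 25, 43, 75, 113, 139, 146, 146, 143, 139, 131, 122, 108, 89, 76, 70, 69, 69, 67, 67, 75, 100, 131, 164, 185, 193, 194, 194, 196]
10 before [] [np.float64(5.8)]
10 c7 [np.float64(3.9)] [np.float64(-64.9), np.float64(8.6)]
10 c9 [np.float64(-54.8), np.float64(19.9)] [np.float64(-45.1), np.float64(24.4)]
10 now [np.float64(-43.8), np.float64(32.3)] [np.float64(-35.6), np.float64(-18.0), np.float64(36.8)]
```

```bash
python3 -c "
from plant import bot
print(bot.close_job())"
```

```text
the job is handed in; nothing more can be done
None
```

I took the rod from its stand and touched it to the tall post's cap, then the short post's. The job was handed in at about 15.7 s with the rod still in the gripper, holding the shutter about half open (about 29–30 mm by image edge shifts and force, since the forearm hid the pointer).

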